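# Count out three bearing balls on the rocking board

## Task

Count out three bearing balls on the rocking counting board, the one with pockets in its bed (not the plain tray): tip its pocket end down so that the balls roll over and one drops into each of the three pockets, then tip it back fully to the channel end, so that the one ball left over rolls back into the channel. Leave the board tipped that way, with the pockets still full.

Things in the scene. Friction and masses are not known exactly. Their poses are not given: they have to be found in the camera images.
- rocker (a joint): tilt of the counting board, rad: 0 = channel end fully down (the start), 0.225 level, 0.45 = pocket end fully down, rigid stops at both. It stays where it is left; 3 to 4 N on an end plate tips it. A bare-metal press plate stands out at each end, in board axes 56 mm wide along x, y 67 to 112 mm (pocket end) and -67 to -112 mm (channel end), top at z 0; press it near its middle.
- board (a point): middle of the light wood counting board, on its pivot, 62 mm above the bench; tilts with it. x along pivot, y along the lanes to the pocket end, z off the bed, 0 on the lane floor. Bed 108 x 134 mm, walls 18 mm high, ribs part three 30 mm lanes. Pockets 30 x 28 mm, 11 mm deep, dark-floored, at y 34 to 62 mm, one ball each; channel y -62 to -25 mm. Dark fixed stand, uprights 72 mm tall. The like tray has no pockets.
- ball_a_center (a point): a bare steel bearing ball, 25 mm diameter, 64 g; the point is its centre. It starts at the channel end of one of the three lanes (the four balls look alike; the middle lane starts with two, one behind the other).
- ball_b_center (a point): a bare steel bearing ball, 25 mm diameter, 64 g; the point is its centre. It starts at the channel end of one of the three lanes (the four balls look alike; the middle lane starts with two, one behind the other).
- ball_c_center (a point): a bare steel bearing ball, 25 mm diameter, 64 g; the point is its centre. It starts at the channel end of one of the three lanes (the four balls look alike; the middle lane starts with two, one behind the other).
- ball_d_center (a point): a bare steel bearing ball, 25 mm diameter, 64 g; the point is its centre. It starts at the channel end of one of the three lanes (the four balls look alike; the middle lane starts with two, one behind the other).
There are look-alikes about, which are no part of the job. Leave any blue look-alike of the part that bears rocker alone. What is shaped like the part that bears ball_b_center but brown is not meant.

How it is judged:
By the outcome, as a careful person would: the job done as asked, in the order asked, and still so for the second after the job is handed in, with the robot touching nothing.
It also fails if it takes over 48 s, if anything falls off the work surface, if the arm or the gripper's body presses on something with over 40 N, if the wrist force passes 120 N, or if a joint passes its speed limit or range.

## Robot

A 7-joint arm with a two-finger parallel gripper is mounted at the origin on the work surface. World frame = base frame: x ahead of the robot, y to its left, z up, the work surface at z = 0. Lengths are in m, angles in rad, forces in N, time in s.
With the tool pointing down it reaches from about 0.4 to 0.85 m from the base axis. Payload 10.4 kg.
Tool frame: the origin (TCP) lies between the finger pads; the fingertips stand ahead of it and the grasp point (between the pads) lies 5 mm behind it (manip.tip_extent is the z of the fingertips in the tool frame, in m); z points along the fingers, y is the line along which they close (so a half turn about z gives the same grasp; the last joint's range is limited). The gripper opens to 85 mm and grips with 20 to 120 N. Pads are 22 mm wide; open, the fingers measure 114 mm over their backs; the gripper's body (76 mm by 85 mm) begins 54 mm behind the grasp point. The pads swing forward as they close: fully open they stand 13 mm farther back than shut.
Start: joints at [1.197, 0.332, -0.065, 1.46, 0.022, 1.35, -0.088], TCP at [0.215, -0.587, 0.245] pointing down, gripper open.
Joint ranges: [-2.6, 2.6], [-0.5, 2.12], [-1.47, 1.34], [0.16, 2.42], [-1.27, 4.41], [0.06, 2.06], [-2.6, 2.6]. Speed limits (rad/s): [2.22, 2.22, 2.79, 2.79, 3.14, 3.14, 3.14].

## Interface

Orientations are given as a unit quaternion [x, y, z, w].
In Python, from workcell import status, viewer, manip gives the robot as it stands.
- The arm moves only by the tool play_rows, never from a script. Its argument "plan" is one flat list of numbers, 7 for each row, row after row: the turn, a rotation vector about the tool's x, y, z in degrees, then the shift along the tool's x, y, z in m, then the opening, from 0 (shut) to 1 (fully open). In form: [ax, ay, az, dx, dy, dz, grip, ax, ay, az, dx, dy, dz, grip, ...]. A call has 1 to 20 rows; each row is the pose to reach, as a shift and turn from the pose commanded when the call began, along the tool's axes at that moment; what a row does not reach only later rows make up. A row lasts 1/8 s, in which the tool goes at most 62.5 mm and 10.7 degrees, less where a joint would pass 70% of its speed; a pose out of reach is approached as far as the arm can. A call with a gripper value outside its range is refused whole. The fingers move at their own pace and stop on an object; "squeeze" is the grip in N (left out, the last holds). Time passes only in rows, so rows that repeat a pose let the fingers close. It gives the time, the measured TCP pose, the force, the opening and the grip force at its end, in the units of the state.
- status.get_obs(): the state, without advancing time (a new reading comes with each control period).
- viewer.camera(name): name is "side" or "top"; returns the picture (480x640x3 uint8, red, green, blue); there is no depth.
- viewer.camera_model(name): a dict with "fx", "fy", "cx", "cy" (pixels), "D" ([k1, k2, p1, p2, k3] as OpenCV has them; the pictures are not rectified), "R" (3x3) and "t" (3): a world point X has camera coordinates R X + t. Camera axes: x right, y down, z forward; pixel columns grow to the right and rows downward; lengths in m; the calibration is good to about 2 mm. A picture is of the moment at which its call begins. camera_model takes no time and is no camera call.
- manip.hand_in(): hands the job in; it is judged then, once.
The state is a dict: "clock": time; "joint_pos": joint angles; "joint_velocities": joint speeds; "tau": joint torques, N m; "position": TCP position; "ee_rot": TCP orientation; "ft_force": force on the tool from outside, world axes, zero at the start; "torque": the same for the moment, N m; "grip_width": opening from 0.0 (shut) to 1.0 (fully open); "grasp_force": force on a finger pad.
Only numpy, scipy, OpenCV 4.12 (cv2) and the standard library are available. Lean on these libraries where they do the work, as an engineer would, in place of code of your own. Each camera call takes 0.05 s, during which the arm holds its last target. There are 200 camera calls.

## Working session

There is one attempt and no reset: what is moved stays moved. The work goes in short steps, Python scripts to look and compute and a tool call to move; the robot and the scene stay as the last step left them, time stands still between calls to the robot, and variables do not carry over. Pictures are saved under pics/ and viewed, at most 10 in all, crops included, and the job is handed in when it is done.

Besides the shell and the picture viewer there is one more tool, called after "Emit:" as a command line: name --argument value ..., lists and objects as JSON in quotes. play_rows: Moves the arm, as the interface text tells. Its arguments: {"type":"object","properties":{"plan":{"type":"array","items":{"type":"number"}},"squeeze":{"type":"number"}},"required":["plan"]}

```bash
mkdir -p pics; python3 - <<'E'
from workcell import status, viewer, manip
import cv2
for n in("side","top"):
    cv2.imwrite(f"pics/{n}0.png",viewer.camera(n)[...,::-1]); m=viewer.camera_model(n); print(n,m)
o=status.get_obs(); print(o["clock"],o["position"],o["ee_rot"],o["ft_force"],manip.tip_extent)
E
```

```text
side {'fx': 463.7986316057544, 'fy': 463.7986316057544, 'cx': 329.0384901204962, 'cy': 252.07299686457995, 'D': array([0.01357329, 0.        , 0.        , 0.        , 0.        ]), 'R': array([[ 0.69522004, -0.71857861,  0.01771658],
       [-0.52753535, -0.52681854, -0.66645981],
       [ 0.48823719,  0.45399009, -0.74533043]]), 't': array([-0.36058431,  0.2739601 ,  0.53468317])}
top {'fx': 489.566175304803, 'fy': 489.566175304803, 'cx': 322.9455054587911, 'cy': 244.22528753149325, 'D': array([-0.09403437,  0.        ,  0.        ,  0.        ,  0.        ]), 'R': array([[-2.88943390e-04, -9.99778898e-01,  2.10255127e-02],
       [-9.92466327e-01, -2.28928748e-03, -1.22496319e-01],
       [ 1.22517368e-01, -2.09025078e-02, -9.92246229e-01]]), 't': array([-0.05428241,  0.48921432,  0.94294688])}
0.1 [ 0.21464812 -0.58663575  0.24455457] [ 9.84656736e-01  1.74501156e-01 -1.34689914e-04 -6.63774492e-04] [ 0.41343145 -0.42368306  0.44461188] 0.014
```

View pics/top0.png

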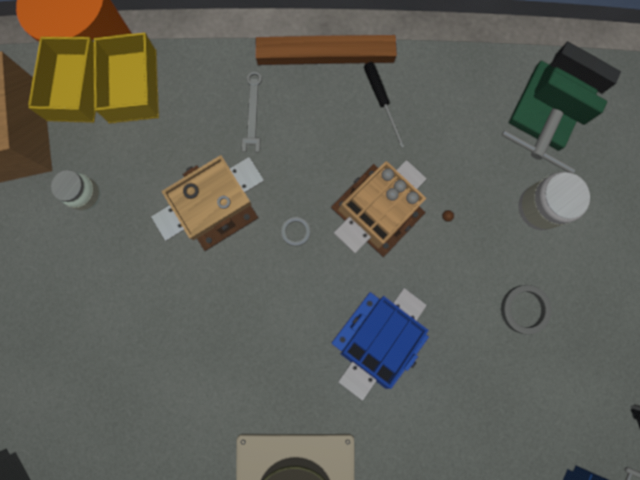

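View pics/side0.png

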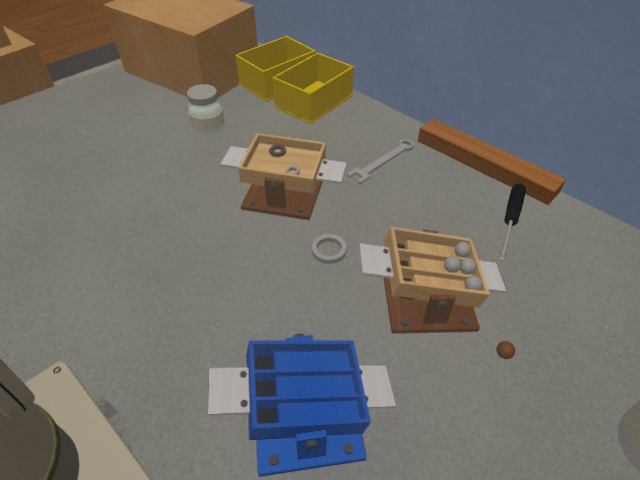

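The top picture shows the wooden pocket board at about (383,205), with its pocket plate at (352,235) and its channel plate at (411,174). The blue look-alike is at (382,340), the plain tray is at (210,200) and the brown ball is at (448,215). The side view agrees: four balls lie at the channel end, around (463,265).

```bash
cat > h.py <<'E'
from workcell import status, viewer, manip
import cv2, numpy as np
from scipy.spatial.transform import Rotation as Ro
def ray(n,uv,z):
    m=viewer.camera_model(n);K=np.array([[m["fx"],0,m["cx"]],[0,m["fy"],m["cy"]],[0,0,1]])
    p=cv2.undistortPoints(np.array([[uv]],float),K,m["D"])[0,0]
    R=m["R"];c=-R.T@m["t"];d=R.T@np.array([*p,1]);return c+d*(z-c[2])/d[2]
def blob(img,near):
    h=cv2.cvtColor(img,cv2.COLOR_RGB2HSV);m=((h[...,1]<40)&(h[...,2]>150)).astype(np.uint8)
    n,l,s,c=cv2.connectedComponentsWithStats(m);ok=[i for i in range(1,n) if s[i,4]>150]
    i=min(ok,key=lambda i:np.hypot(*(c[i]-near)));return c[i],s[i]
def shift(target):
    o=status.get_obs();R=Ro.from_quat(o["ee_rot"]);return R.inv().apply(np.array(target)-o["position"])
E
python3 - <<'E'
from h import *
t=cv2.imread("pics/top0.png")[...,::-1].copy();s=cv2.imread("pics/side0.png")[...,::-1].copy()
P=[]
for im,n,a,b in((t,"top",(352,235),(411,174)),(s,"side",(377,260),(490,275))):
    for q,z in((a,.082),(b,.042)):
        c,st=blob(im,q);P.append(ray(n,c,z));print(n,c,st,P[-1].round(4))
d=P[0]-P[1];mid=(P[0]+P[1])/2
y=d[:2]/np.hypot(*d[:2]);print("len",np.hypot(*d[:2]),"mid",mid,"y",y,np.degrees(np.arctan2(y[1],y[0])))
R=Ro.from_quat(status.get_obs()["ee_rot"]).as_matrix();print(R.round(3))
E
```

```text
top [351.21041215 235.38177874] [336 221  30  30 461] [ 0.4999 -0.1062  0.082 ]
top [410.86984127 174.72063492] [398 163  26  25 315] [ 0.6296 -0.2311  0.042 ]
side [374.87652812 259.52322738] [360 243  33  33 818] [ 0.5017 -0.1065  0.082 ]
side [492.02725367 275.5932914 ] [479 260  27  31 477] [ 0.6321 -0.2338  0.042 ]
len 0.18012486199511013 mid [ 0.56476393 -0.16862739  0.062     ] y [-0.72027232  0.69369142] 136.07696829841444
[[ 0.939  0.344 -0.   ]
 [ 0.344 -0.939  0.001]
 [-0.    -0.001 -1.   ]]
```

Emit:
play_rows --plan '[0, 0, 10, 0.04, -0.035, 0, 0, 0, 0, 20, 0.08, -0.07, 0, 0, 0, 0, 30, 0.12, -0.105, 0, 0, 0, 0, 40, 0.16, -0.14, 0, 0, 0, 0, 48, 0.2, -0.17, 0, 0, 0, 0, 56, 0.24, -0.2, 0, 0, 0, 0, 64, 0.28, -0.23, 0, 0, 0, 0, 64, 0.32, -0.26, 0, 0, 0, 0, 64, 0.36, -0.29, 0, 0, 0, 0, 64, 0.4, -0.32, 0, 0, 0, 0, 64, 0.434, -0.352, 0.03, 0, 0, 0, 64, 0.434, -0.352, 0.06, 0, 0, 0, 64, 0.434, -0.352, 0.085, 0, 0, 0, 64, 0.434, -0.352, 0.085, 0, 0, 0, 64, 0.434, -0.352, 0.085, 0]'

```text
clock: 1.98
position: [0.5018, -0.1074, 0.1613]
ee_rot: [0.927, -0.374, 0.0, -0.0]
ft_force: [-0.3, -0.2, 0.7]
grip_width: -0.002
grasp_force: 0.0
```

```bash
python3 - <<'E'
from h import *
o=status.get_obs();print(o["clock"],o["position"],o["joint_pos"],o["ft_force"],o["grip_width"]);print(Ro.from_quat(o["ee_rot"]).as_matrix().round(3))
print(shift([.501,-.107,.16]))
s=viewer.camera("side");cv2.imwrite("pics/s1.png",cv2.resize(s[150:380,250:560],None,fx=2.4,fy=2.4)[...,::-1])
E
```

```text
1.975 [ 0.50181445 -0.10738094  0.16125971] [ 0.5295356   0.18460283 -0.44679791  1.84141968  0.08779239  1.13388314
 -2.28498397] [-0.3006275  -0.23695875  0.70037484] -0.0016598922903235357
[[ 0.72  -0.694  0.001]
 [-0.694 -0.72  -0.   ]
 [ 0.001 -0.    -1.   ]]
[-0.00085196  0.00029105  0.00125887]
```

View pics/s1.png

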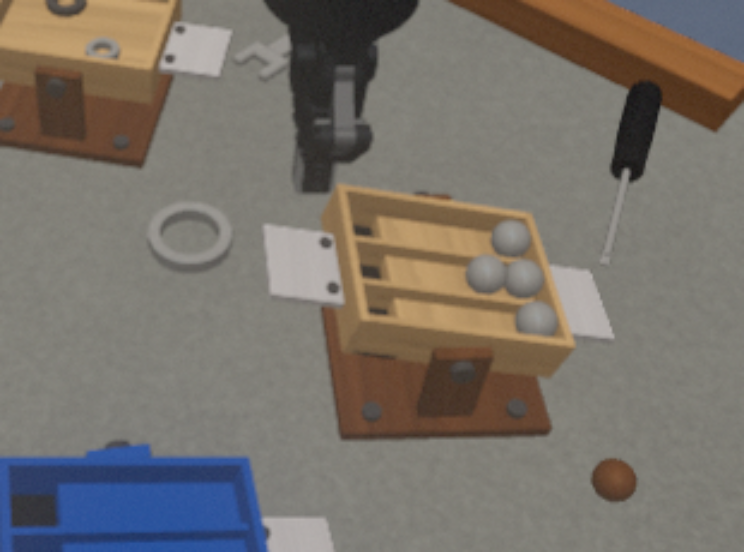

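The closed fingers are above the pocket plate, with all four balls at the channel end. Now I'll press it down slowly.

Emit:
play_rows --plan '[0, 0, 0, 0, 0, 0.03, 0, 0, 0, 0, 0, 0, 0.055, 0, 0, 0, 0, 0, 0, 0.062, 0, 0, 0, 0, 0, 0, 0.065, 0, 0, 0, 0, 0, 0, 0.068, 0, 0, 0, 0, 0, 0, 0.071, 0, 0, 0, 0, 0, 0, 0.074, 0, 0, 0, 0, 0, 0, 0.077, 0, 0, 0, 0, 0, 0, 0.08, 0, 0, 0, 0, 0, 0, 0.083, 0, 0, 0, 0, 0, 0, 0.086, 0, 0, 0, 0, 0, 0, 0.089, 0, 0, 0, 0, 0, 0, 0.092, 0, 0, 0, 0, 0, 0, 0.095, 0, 0, 0, 0, 0, 0, 0.098, 0, 0, 0, 0, 0, 0, 0.101, 0, 0, 0, 0, 0, 0, 0.103, 0, 0, 0, 0, 0, 0, 0.104, 0]'

```text
clock: 4.28
position: [0.5016, -0.1077, 0.057]
ee_rot: [0.927, -0.374, 0.0, 0.0]
ft_force: [-4.8, -0.6, 21.4]
grip_width: 0.002
grasp_force: 10.6
```

```bash
python3 - <<'E'
from h import *
o=status.get_obs();print(o["clock"],o["position"],o["ft_force"])
s=viewer.camera("side");cv2.imwrite("pics/s2.png",cv2.resize(s[150:380,250:560],None,fx=2.4,fy=2.4)[...,::-1])
E
```

```text
4.275 [ 0.501605   -0.10772434  0.05700367] [-4.7793236  -0.55308558 21.35737978]
```

View pics/s2.png

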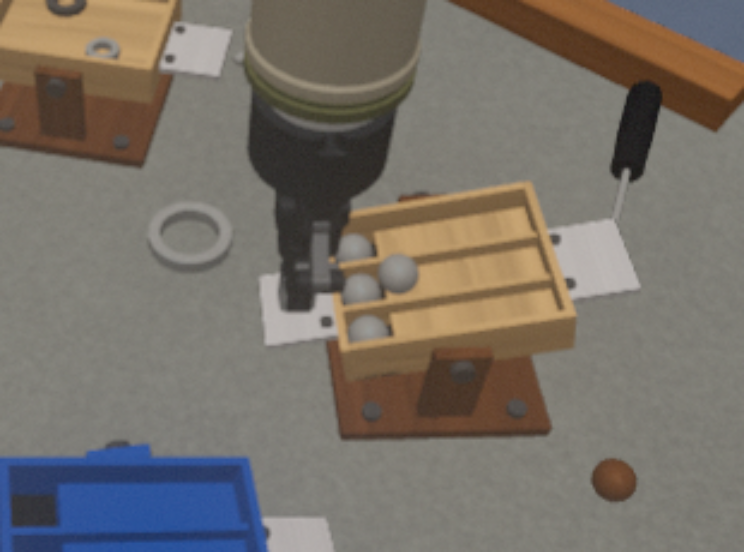

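The force reads 21 N, so the board is on its stop. Three balls sit in the pockets, at about (352,248), (362,290) and (370,330), and the spare is behind the middle one at (398,272). Next I'll lift, cross to the channel plate and press.

Emit:
play_rows --plan '[0, 0, 0, 0, 0, -0.02, 0, 0, 0, 0, 0, 0, -0.07, 0, 0, 0, 0, 0, 0, -0.11, 0, 0, 0, 0, 0.03, 0, -0.115, 0, 0, 0, 0, 0.08, 0, -0.115, 0, 0, 0, 0, 0.13, 0, -0.115, 0, 0, 0, 0, 0.175, 0, -0.115, 0, 0, 0, 0, 0.175, 0, -0.09, 0, 0, 0, 0, 0.175, 0, -0.06, 0, 0, 0, 0, 0.175, 0, -0.055, 0, 0, 0, 0, 0.175, 0, -0.055, 0]'

```text
clock: 5.7
position: [0.6272, -0.2286, 0.1114]
ee_rot: [0.928, -0.374, -0.0, 0.0]
ft_force: [0.3, 0.5, 0.2]
grip_width: -0.0
grasp_force: 0.0
```

```bash
python3 - <<'E'
from h import *
o=status.get_obs();print(o["clock"],o["position"],o["ft_force"])
c,_=blob(viewer.camera("top"),(351,235));print(c,ray("top",c,.042))
s=viewer.camera("side");cv2.imwrite("pics/s3.png",cv2.resize(s[150:380,250:560],None,fx=2.4,fy=2.4)[...,::-1])
E
```

```text
5.7 [ 0.62720825 -0.22856088  0.1113847 ] [0.27738269 0.51540273 0.22173993]
[349.89266547 237.70483005] [ 0.50094259 -0.10669336  0.042     ]
```

View pics/s3.png

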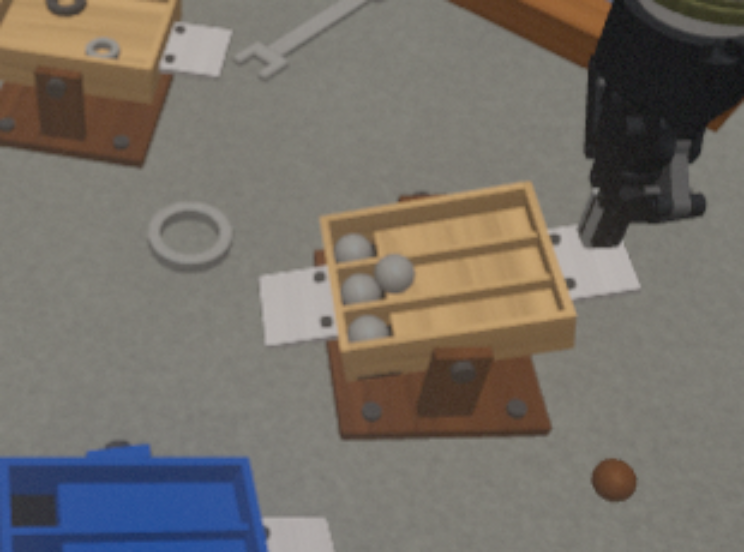

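The three pockets are full, the board has stayed tipped, and the fingers are 15 mm above the middle of the channel plate. I'll press it down slowly.

Emit:
play_rows --plan '[0, 0, 0, 0, 0, 0.01, 0, 0, 0, 0, 0, 0, 0.014, 0, 0, 0, 0, 0, 0, 0.017, 0, 0, 0, 0, 0, 0, 0.02, 0, 0, 0, 0, 0, 0, 0.023, 0, 0, 0, 0, 0, 0, 0.026, 0, 0, 0, 0, 0, 0, 0.029, 0, 0, 0, 0, 0, 0, 0.032, 0, 0, 0, 0, 0, 0, 0.035, 0, 0, 0, 0, 0, 0, 0.038, 0, 0, 0, 0, 0, 0, 0.041, 0, 0, 0, 0, 0, 0, 0.044, 0, 0, 0, 0, 0, 0, 0.047, 0, 0, 0, 0, 0, 0, 0.05, 0, 0, 0, 0, 0, 0, 0.052, 0, 0, 0, 0, 0, 0, 0.054, 0, 0, 0, 0, 0, 0, 0.055, 0, 0, 0, 0, 0, 0, 0.056, 0, 0, 0, 0, 0, 0, 0.056, 0]'

```text
clock: 8.18
position: [0.6267, -0.2273, 0.0578]
ee_rot: [0.928, -0.374, -0.001, -0.0]
ft_force: [-15.0, 5.4, 31.1]
grip_width: 0.001
grasp_force: 13.9
```

31 N, so it is on the stop. I'll lift off and check.

Emit:
play_rows --plan '[0, 0, 0, 0, 0, -0.005, 0, 0, 0, 0, 0, 0, -0.03, 0, 0, 0, 0, 0, 0, -0.08, 0, 0, 0, 0, 0, 0, -0.13, 0, 0, 0, 0, 0.05, 0, -0.13, 0, 0, 0, 0, 0.08, 0, -0.13, 0, 0, 0, 0, 0.08, 0, -0.13, 0, 0, 0, 0, 0.08, 0, -0.13, 0]'

```text
clock: 9.18
position: [0.6845, -0.2828, 0.1841]
ee_rot: [0.928, -0.373, -0.001, -0.0]
ft_force: [-0.7, -0.4, 0.0]
grip_width: 0.001
grasp_force: 0.0
```

```bash
python3 - <<'E'
from h import *
o=status.get_obs();print(o["clock"],o["position"],o["ft_force"])
s=viewer.camera("side");print(blob(s,(377,260)))
cv2.imwrite("pics/s4.png",cv2.resize(s[150:380,250:560],None,fx=2.4,fy=2.4)[...,::-1])
E
```

```text
9.175 [ 0.68453489 -0.28275685  0.18410093] [-0.70811206 -0.37979837  0.02906068]
(array([374.8370098 , 259.50490196]), array([360, 243,  33,  33, 816], dtype=int32))
```

View pics/s4.png

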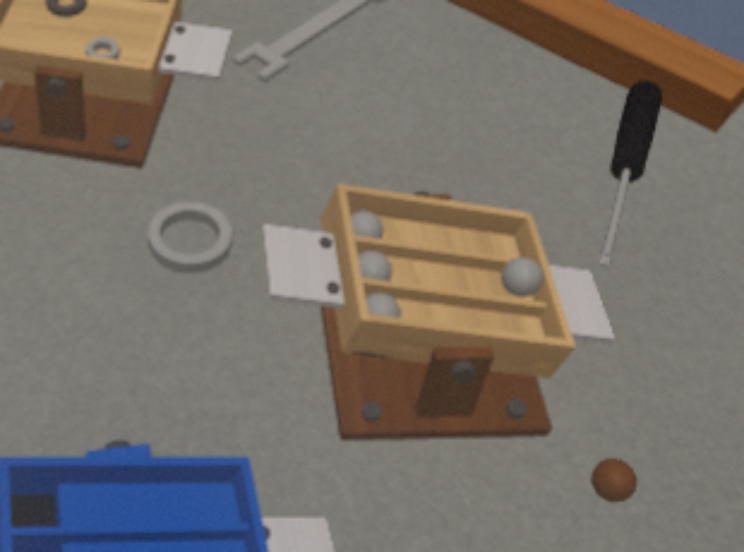

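The pocket plate is back at its starting pixel (374.8,259.5), so the board is fully tipped. The pockets hold balls at about (366,226), (374,267) and (382,308), and the spare is in the channel at (522,277). Handing in.

```bash
python3 -c "
from workcell import manip
print(manip.hand_in())"
```

```text
the job is handed in; nothing more can be done
None
```

The job is handed in: one ball is in each of the three pockets, the spare is back in the channel, the board is tipped fully to the channel end, and the arm is clear (about 9 s used).

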